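Find the balance point of a robot link and lock the reading

TASK

Find where this robot link balances: lay it lengthwise along the rail across the fulcrum edge, actuator on top and the capped plain end towards the sliding stop, so that it stays level on the edge by itself. Then, without upsetting it, slide the stop up until its nose touches or all but touches the link's plain end, and turn the stop's wing knob clockwise until it clicks over, so that the reading is locked. Leave the other things on the bench where they are.

Things in the scene. Friction and masses are not known exactly. Their poses are not given: they have to be found in the camera images.
- link: The link: bare aluminium T-slot bar 200 x 30 x 30 mm, a round 50 mm actuator clamped on top towards one end, a black cap on the other (plain) end; lies loose on the bench, actuator up. Origin: centre of the bar's underside; x along the bar to the actuator's end, z up. The bar weighs 0.24 kg, evenly; the actuator anything from 0.17 to 0.37 kg, so the balance point must be found.
- actuator (a joint): Where the actuator is clamped: its axis lies (45 mm + this value) from mid-bar along the link's +x; 0 to 0.025 m. It is tight (60 N) and stays put. It stands 20 mm above the bar's top; its base plate is 50 mm long.
- actuator_top (a point): Centre of the actuator's top face, 50 mm above the bar's underside; shows how far along the bar it sits.
- plain_end (a point): Middle of the end face of the link's plain (capped) end, 100 mm from mid-length, 15 mm above the underside.
- rail: The balance rail, fixed to the bench: a 40 mm aluminium extrusion 420 mm long on low feet, with a scale strip, carrying the fulcrum near one end and the sliding stop near the other. Origin: on the bench under its middle; x runs along the rail from the fulcrum towards the stop. Its top is 45 mm above the bench.
- edge (a point): Middle of the fulcrum's edge, 63 mm above the bench (18 mm above the rail's top), 100 mm from mid-rail. The edge is a narrow flat, 12 mm wide along the rail and 70 mm long across it; the link stays level if its centre of mass lies over this flat. Axes as the rail's.
- stop (a joint): How far the stop has been slid towards the fulcrum, m. At 0 its nose face is 205 mm from the middle of the fulcrum edge; travel 120 mm; it slides with about 4 N of friction and stays where it is left. It can be pushed or pulled along by its knob.
- nose_face (a point): Middle of the stop's nose face that meets the link's plain end: an upright steel plate 30 mm wide, its top 28 mm above the rail's top (10 mm above the fulcrum's edge). This point is 24 mm above the rail's top and 65 mm nearer the fulcrum than the knob's axis; axes as the rail's.
- knob_grip (a point): On the knob's axis at the height to grip, 93 mm above the bench. The black wing knob on top of the stop is a bar 56 mm long, 14 mm thick and 26 mm high (80 to 106 mm above the bench); unlocked, the wing lies along the rail. This frame turns with the knob.
- knob (a joint): Angle of the wing knob, rad: 0 unlocked, growing clockwise seen from above. A spring resists it (about 0.15 N m at first, fading) up to a crest at 0.6, then snaps over by itself to its end stop at 1.2, locked.
- bottle: Bystander: steel drinking bottle, 72 mm diameter, 253 mm high.
- hex_driver: Bystander: screwdriver lying on the bench, 190 mm long.
- spanner: Bystander: steel spanner lying on the bench, 170 mm long.
- offcut: Bystander: offcut of 40 mm extrusion, 120 mm long, with nothing on it (not the link).
- bracket: Bystander: small aluminium angle bracket, 50 mm.
- square: Bystander: steel try square, stock 110 mm, blade 150 mm.
- fulcrum: The fulcrum, part of the rail: a steel ridge across it on a foot plate 52 mm long. Origin: centre of its underside on the rail's top; axes as the rail's.
Things that resemble listed ones, but are neither listed nor needed, are in the scene too. Leave any green or red look-alike of the link alone.

How it is judged:
On the way, in this order (a step that is already met when the one before it is completed fails the run):
1. the link lies along the rail across the fulcrum edge, level, let go, its plain end towards the stop (angle between link's own z axis and vertical below 0.035 rad and contact force between link and fulcrum above 3.3 N and angle between the x axis of link and the x axis of rail, either way round below 0.12 rad and x of plain_end in the frame of edge above 0.05 m and y of plain_end in the frame of edge between -0.012 and 0.012 m and contact force between the fingers and link below 0.1 N), for 0.5 s.
2. the stop's nose is up against the link's plain end (gap under 7 mm), the link still balanced (angle between link's own z axis and vertical below 0.035 rad and contact force between link and fulcrum above 3.3 N and angle between the x axis of link and the x axis of rail, either way round below 0.12 rad and x of plain_end in the frame of edge above 0.05 m and y of plain_end in the frame of edge between -0.012 and 0.012 m and x of plain_end in the frame of nose_face between -0.007 and 0.002 m), for 0.2 s.
At the end, for the whole second after the job is handed in: The link rests on the fulcrum alone, level within 0.035 rad, along the rail within 0.12 rad, plain end towards the stop and within 12 mm of the rail's midline; the nose touches the plain end or is within 7 mm of it; the knob has clicked over (above 1.05 rad); the link is at rest (all of step 2 and value of joint knob above 1.05 rad and linear speed of link below 0.01 m/s).
It fails at once if a bystander (bottle, driver, spanner, offcut, bracket, square) is shifted by more than 30 mm (distance of any of bottle, hex_driver, spanner, offcut, bracket, square from where it was at the start of the episode above 0.03 m).
It also fails if it takes over 58 s, if anything falls off the work surface, if the arm or the gripper's body presses on something with over 40 N, if the wrist force passes 120 N, or if a joint passes its speed limit or range.

ROBOT

A 7-joint arm with a two-finger parallel gripper is mounted at the origin on the work surface. World frame = base frame: x ahead of the robot, y to its left, z up, the work surface at z = 0. Lengths are in m, angles in rad, forces in N, time in s.
With the tool pointing down it reaches from about 0.425 to 0.875 m from the base axis. Payload 4.7 kg.
Tool frame: the origin (TCP) lies at the very end of the fingers, on their centre line; the grasp point (between the pads) lies 19 mm behind it (grip_point_offset is the distance from the TCP to the grasp point, in m); x points along the fingers, z is the direction in which the jaws open and shut, and the axes are right-handed (so a half turn about x gives the same grasp; the last joint's range is limited). The gripper opens to 87 mm and grips with 3 to 60 N. Pads are 19 mm wide; open, the fingers measure 117 mm over their backs; the gripper's body (75 mm by 190 mm) begins 51 mm behind the grasp point.
Start: joints at [1.312, 0.321, -0.07, 1.45, 0.023, 1.371, -0.057], TCP at [0.175, -0.626, 0.223] pointing down, gripper open.
Joint ranges: [-2.86, 2.86], [-0.3, 2.09], [-1.38, 1.24], [0.06, 2.45], [-1.56, 4.7], [0.09, 2.05], [-2.69, 2.69]. Speed limits (rad/s): [2.57, 2.57, 3.14, 3.14, 3.14, 3.14, 3.14].

INTERFACE

Orientations are given as a rotation vector (axis times angle).
In Python, from bench import get_state, get_image, calibration, close_job, grip_point_offset gives the robot as it stands.
- The arm moves only by the tool play_rows, never from a script. Its argument "targets" is a list of rows, each an object with "claw": the closure, from 0 (fully open) to 1 (shut); "linear": the shift along the tool's x, y, z as a fraction of full scale, a list of three; "rotation": the turn, a rotation vector about the tool's x, y, z as a fraction of full scale, a list of three. In form: [{"claw": claw, "linear": [x, y, z], "rotation": [wx, wy, wz]}, ...]. A call has 1 to 10 rows; each row shifts and turns the pose as measured when the row begins, along the tool's axes as they then stand; what a row does not reach is not made up. Full scale, the value 1, is 2.5 cm for a shift and 90 degrees for a turn. A row lasts 1/12 s, in which the tool goes at most 41.7 mm and 7.16 degrees, less where a joint would pass 70% of its speed; a pose out of reach is approached as far as the arm can. A call with a number of a shift or a turn outside -1 to 1 is refused whole. A call with a gripper value outside its range is refused whole. The fingers move at their own pace and stop on an object; "newtons" is the grip in N (left out, the last holds). Time passes only in rows, so rows that do not move let the fingers close. It gives the time, the measured TCP pose, the force and the opening at its end, in the units of the state.
- get_state(): the state, without advancing time (a new reading comes with each control period).
- get_image(name): name is "side" or "top" or "wrist"; returns the picture (400x640x3 uint8, blue, green, red); there is no depth.
- calibration(name): a dict with "fx", "fy", "cx", "cy" (pixels), "rvec" (rotation vector, rad) and "tvec" (3), from world to camera coordinates, as OpenCV has them; the wrist camera has in their place "hand_eye" (4x4, takes a point from camera to tool coordinates, whose origin is the TCP and whose axes are the tool frame's). Camera axes: x right, y down, z forward; pixel columns grow to the right and rows downward; lengths in m; the calibration is good to about 2 mm. A picture is of the moment at which its call begins: read the wrist's pose just before it. calibration takes no time and is no camera call.
- close_job(): hands the job in, once; it reports no verdict.
The state is a dict: "time": time; "joint_positions": joint angles; "qd": joint speeds; "joint_torque": joint torques, N m; "position": TCP position; "tool_rot": TCP orientation; "ft_force": force on the tool from outside, world axes, zero at the start; "torque": the same for the moment, N m; "grip_width": opening from 0.0 (shut) to 1.0 (fully open).
Only numpy, scipy, OpenCV 4.12 (cv2) and the standard library are available. Lean on these libraries where they do the work, as an engineer would, in place of code of your own. Each camera call takes 0.05 s, during which the arm holds its last target. There are 200 camera calls.

## Working session

There is one attempt and no reset: what is moved stays moved. The work goes in short steps, Python scripts to look and compute and a tool call to move; the robot and the scene stay as the last step left them, time stands still between calls to the robot, and variables do not carry over. Pictures are saved under pics/ and viewed, about 8 in all and at most 12, crops included, and the job is handed in when it is done.

Besides the shell and the picture viewer there is one more tool, called in YAML: its name, and indented under it one key for each argument. play_rows: Moves the arm, as the interface text tells. Shift numbers are shares of 2.5 cm and turn numbers shares of 90 degrees, none past 1 either way. Its arguments: {"type":"object","properties":{"targets":{"type":"array"},"newtons":{"type":"number"}},"required":["targets"]}

```bash
mkdir -p pics; cat > h.py <<'E'
import numpy as np, cv2
from bench import get_state, get_image, calibration, close_job, grip_point_offset
def cam(name, st=None):
    c=calibration(name); K=np.array([[c['fx'],0,c['cx']],[0,c['fy'],c['cy']],[0,0,1.]])
    if 'hand_eye' in c:
        st=st or get_state(); T=np.eye(4); T[:3,:3]=cv2.Rodrigues(np.array(st['tool_rot'],float))[0]; T[:3,3]=st['position']
        M=T@np.array(c['hand_eye']); return K,M[:3,:3],M[:3,3]
    R=cv2.Rodrigues(np.array(c['rvec'],float))[0]; return K,R.T,-R.T@np.array(c['tvec'],float)
def ray(C,uv,z):
    K,R,o=C; d=R@np.linalg.inv(K)@np.array([uv[0],uv[1],1.]); return o+d*(z-o[2])/d[2]
def proj(C,p):
    K,R,o=C; q=K@(R.T@(np.asarray(p,float)-o)); return q[:2]/q[2]
E
python3 - <<'E'
from h import *
for n in ['top','side','wrist']:
    cv2.imwrite(f'pics/{n}0.png',get_image(n)); C=cam(n); print(n,C[0][0,0],C[2].round(3),C[1][:,2].round(3))
s=get_state();print(s, grip_point_offset); print(cv2.Rodrigues(np.array(s['tool_rot']))[0].round(3))
E
```

```text
top 379.0657762635987 [0.407 0.019 1.16 ] [ 0.094 -0.002 -0.996]
side 456.94343551758226 [-0.185  0.61   0.831] [ 0.575 -0.529 -0.624]
wrist 315.2656143886704 [ 0.242 -0.607  0.384] [-0.25  -0.068 -0.966]
{'time': 0.15, 'joint_positions': array([ 1.31207661,  0.32166937, -0.07008313,  1.45136192,  0.02262022,
        1.37077124, -0.05685963]), 'qd': array([-2.86322601e-04, -1.11834453e-03,  2.85098034e-06, -3.44852254e-03,
        5.65857489e-04, -2.46916575e-03, -4.18018927e-04]), 'joint_torque': array([-2.19640378e-04, -4.91795468e+01, -4.04228512e-01, -3.12879217e+01,
       -6.36777515e-02,  4.04398574e-02,  9.53897074e-05]), 'position': array([ 0.17498351, -0.62559564,  0.22171842]), 'tool_rot': array([ 1.00668263,  1.3272443 , -1.00539095]), 'ft_force': array([-0.60295456, -0.29519425, -0.63380782]), 'torque': array([0.00035289, 0.02667678, 0.01413906]), 'grip_width': 1.000821447931926} 0.0187
[[-0.     0.963  0.27 ]
 [ 0.001  0.27  -0.963]
 [-1.    -0.    -0.001]]
```

View pics/top0.png

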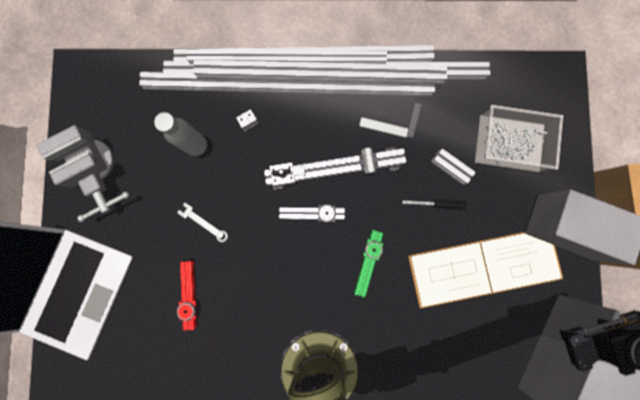

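View pics/side0.png

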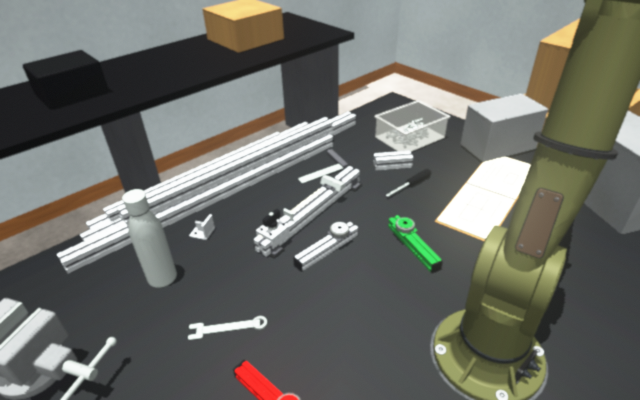

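Candidates: bare-aluminium link at top (312,213), with its black cap at the left end and the actuator at (326,213). The look-alikes are green (370,263), red (187,295), the offcut (453,166, nothing on it) and the bars at the back. I choose the bare one. The rail runs through (336,167), with the stop at the left (283,173) and the fulcrum at the right (368,160). One close crop to check.

```bash
python3 - <<'E'
from h import *
im=cv2.imread('pics/top0.png'); cv2.imwrite('pics/crop1.png',cv2.resize(im[140:230,260:415],None,fx=5,fy=5,interpolation=cv2.INTER_CUBIC))
C=cam('top')
g=cv2.cvtColor(im,cv2.COLOR_BGR2GRAY); m=((g>110)*255).astype(np.uint8)
n,l,s,c=cv2.connectedComponentsWithStats(m)
for i in range(1,n):
    x,y,w,h,a=s[i]
    if a>60 and 240<x<480 and 130<y<230:
        r=cv2.minAreaRect(np.argwhere(l==i)[:,::-1].astype(np.float32)); print(s[i],r, [ray(C,p,0.03 if y>190 else .045)[:2].round(3) for p in cv2.boxPoints(r)])
for uv,z in [((326,213),.05),((280,213),.03),((345,213),.03),((368,160),.063),((281,173),.106)]: print(uv,ray(C,uv,z).round(4))
E
```

```text
[362 147  13  26 251] ((367.4599914550781, 159.72000122070312), (25.314424514770508, 11.455130577087402), 81.8698959350586) [array([ 0.654, -0.119]), array([ 0.659, -0.153]), array([ 0.583, -0.163]), array([ 0.578, -0.129])]
[375 148  32  20 446] ((390.45196533203125, 157.23599243164062), (16.010250091552734, 29.605545043945312), 79.69515228271484) [array([ 0.642, -0.162]), array([ 0.658, -0.249]), array([ 0.611, -0.257]), array([ 0.595, -0.17 ])]
[433 149  43  35 659] ((453.7770080566406, 166.41217041015625), (42.19789123535156, 16.972156524658203), 35.53767776489258) [array([ 0.615, -0.332]), array([ 0.657, -0.363]), array([ 0.583, -0.463]), array([ 0.542, -0.432])]
[ 264  155   98   31 1547] ((312.1891784667969, 168.63514709472656), (21.04306983947754, 97.48860168457031), 80.53767395019531) [array([0.598, 0.172]), array([ 0.647, -0.115]), array([ 0.585, -0.124]), array([0.536, 0.161])]
[402 200  32   5 104] ((417.5184631347656, 202.1676788330078), (31.118680953979492, 3.272731304168701), 3.1798300743103027) [array([ 0.491, -0.245]), array([ 0.501, -0.245]), array([ 0.496, -0.338]), array([ 0.486, -0.338])]
[279 205  66  17 854] ((311.5, 213.0), (16.0, 65.0), 90.0) [array([0.484, 0.123]), array([ 0.484, -0.072]), array([ 0.436, -0.071]), array([0.436, 0.122])]
(326, 213) [ 0.4592 -0.0171  0.05  ]
(280, 213) [0.4597 0.1194 0.03  ]
(345, 213) [ 0.4603 -0.0744  0.03  ]
(368, 160) [ 0.6144 -0.1399  0.063 ]
(281, 173) [0.5685 0.1111 0.106 ]
```

View pics/crop1.png

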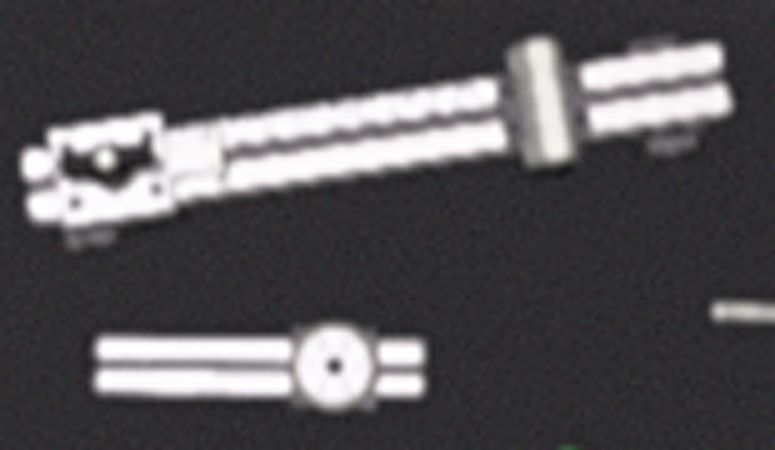

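Crop: the bar is bare with a round actuator at top-image (327,213), its actuator end at u≈345.5 and its plain end at about u≈279. The knob is at (281,172) and the fulcrum edge at (368,160). Choice confirmed. Tool y is tangential, so I swing round on an arc.

play_rows:
  targets:
    - {"claw": 0, "linear": [0, 1, 0], "rotation": [-0.025, 0, 0]}
    - {"claw": 0, "linear": [0, 1, 0], "rotation": [-0.025, 0, 0]}
    - {"claw": 0, "linear": [0, 1, 0], "rotation": [-0.025, 0, 0]}
    - {"claw": 0, "linear": [0, 1, 0], "rotation": [-0.025, 0, 0]}
    - {"claw": 0, "linear": [0, 1, 0], "rotation": [-0.025, 0, 0]}
    - {"claw": 0, "linear": [0, 1, 0], "rotation": [-0.025, 0, 0]}
    - {"claw": 0, "linear": [0, 1, 0], "rotation": [-0.025, 0, 0]}
    - {"claw": 0, "linear": [0, 1, 0], "rotation": [-0.025, 0, 0]}
    - {"claw": 0, "linear": [0, 1, 0], "rotation": [-0.025, 0, 0]}
    - {"claw": 0, "linear": [0, 1, 0], "rotation": [-0.025, 0, 0]}
  newtons: 40

```text
time: 0.98
position: [0.4066, -0.5099, 0.2169]
tool_rot: [0.695, 1.465, -0.691]
ft_force: [0.5, 0.9, 0.4]
grip_width: 1.0
```

play_rows:
  targets:
    - {"claw": 0, "linear": [0, 1, -0.1], "rotation": [-0.025, 0, 0]}
    - {"claw": 0, "linear": [0, 1, -0.1], "rotation": [-0.025, 0, 0]}
    - {"claw": 0, "linear": [0, 1, -0.1], "rotation": [-0.025, 0, 0]}
    - {"claw": 0, "linear": [0, 1, -0.1], "rotation": [-0.025, 0, 0]}
    - {"claw": 0, "linear": [0, 1, -0.1], "rotation": [-0.025, 0, 0]}
    - {"claw": 0, "linear": [0, 1, -0.1], "rotation": [-0.025, 0, 0]}
    - {"claw": 0, "linear": [0, 1, -0.1], "rotation": [-0.025, 0, 0]}
    - {"claw": 0, "linear": [0, 1, -0.1], "rotation": [-0.025, 0, 0]}
    - {"claw": 0, "linear": [0, 1, -0.1], "rotation": [-0.025, 0, 0]}
    - {"claw": 0, "linear": [0, 1, -0.1], "rotation": [-0.025, 0, 0]}

```text
time: 1.82
position: [0.5624, -0.2791, 0.2148]
tool_rot: [0.361, 1.55, -0.344]
ft_force: [0.4, 0.5, -0.3]
grip_width: 0.999
```

play_rows:
  targets:
    - {"claw": 0, "linear": [0, 1, -0.6], "rotation": [-0.026, 0, 0]}
    - {"claw": 0, "linear": [0, 1, -0.6], "rotation": [-0.026, 0, 0]}
    - {"claw": 0, "linear": [0, 1, -0.6], "rotation": [-0.026, 0, 0]}
    - {"claw": 0, "linear": [0, 1, -0.6], "rotation": [-0.026, 0, 0]}
    - {"claw": 0, "linear": [0, 1, -0.6], "rotation": [-0.026, 0, 0]}
    - {"claw": 0, "linear": [0, 1, -0.6], "rotation": [-0.026, 0, 0]}
    - {"claw": 0, "linear": [0, 1, -0.6], "rotation": [-0.026, 0, 0]}
    - {"claw": 0, "linear": [0, 1, -0.6], "rotation": [-0.026, 0, 0]}
    - {"claw": 0, "linear": [0, 0.5, -0.3], "rotation": [-0.026, 0, 0]}
    - {"claw": 0, "linear": [0, 0, 0], "rotation": [0, 0, 0]}

```text
time: 2.65
position: [0.4984, -0.0081, 0.2166]
tool_rot: [0.033, 1.576, -0.006]
ft_force: [0.7, -0.1, 0.5]
grip_width: 1.001
```

```bash
cat >> h.py <<'E'
def to(st,p,yaw=None):
    "tool-axis shift in full-scale units to reach world p; yaw = wanted azimuth(deg) of tool z"
    R=cv2.Rodrigues(np.array(st['tool_rot'],float))[0]; a=np.degrees(np.arctan2(R[1,2],R[0,2]))
    print('az',a.round(2),'tilt',R[2].round(4),'shift units',(R.T@(np.asarray(p)-st['position'])/.025).round(2), 'wx', None if yaw is None else round(-(yaw-a)/90,4))
E
python3 - <<'E'
from h import *
s=get_state(); to(s,[.46,.03,.1],0); C=cam('wrist',s); cv2.imwrite('pics/w1.png',get_image('wrist')); print(s['position'],s['ft_force'],s['torque'],C[2])
for p in [(.46,.1256,.03),(.46,-.0744,.03),(.46,-.02,.05)]: print(proj(C,p))
E
```

```text
az -1.4 tilt [-0.9998  0.0173 -0.006 ] shift units [ 4.7   1.4  -1.54] wx -0.0155
[ 0.49836675 -0.00807191  0.21663952] [ 0.71879975 -0.1331437   0.53409394] [-0.03015059 -0.09747716 -0.01788455] [0.50041809 0.05941185 0.38002364]
[282.7933823   53.05626555]
[291.68022787 235.90475686]
[287.55956124 195.16896101]
```

View pics/w1.png

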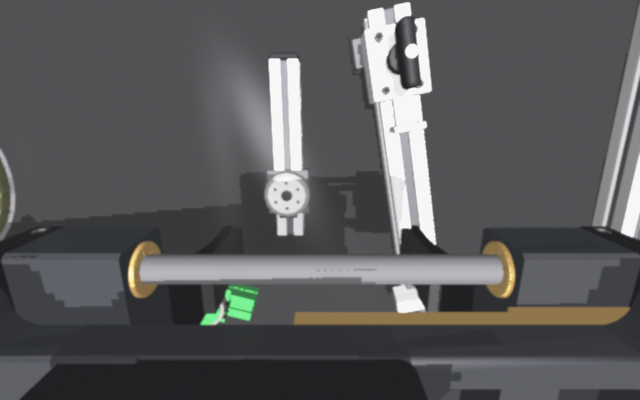

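```bash
python3 - <<'E'
from h import *
s=get_state(); C=cam('wrist',s)
for n,uv,z in [('act',(286.5,196),.05),('plain',(285,54.5),.03),('end',(290.5,217),.03),('end2',(290.5,236),.005),('barL',(271,100),.03),('barR',(300,100),.03),('knob a',(405,19),.106),('knob b',(411,86),.106),('nose L',(391,129),.073),('nose R',(425,124),.073),('railend',(369,13),.045),('railend',(410,6),.045)]: print(n,ray(C,uv,z).round(4))
E
```

```text
act [ 0.4595 -0.0222  0.05  ]
plain [0.4633 0.1229 0.03  ]
end [ 0.4603 -0.0523  0.03  ]
end2 [ 0.4561 -0.0853  0.005 ]
barL [0.446  0.0785 0.03  ]
barR [0.4768 0.0777 0.03  ]
knob a [0.567 0.132 0.106]
knob b [0.5739 0.082  0.106 ]
nose L [0.5653 0.0466 0.073 ]
nose R [0.5973 0.0504 0.073 ]
railend [0.5472 0.1546 0.045 ]
railend [0.586  0.1595 0.045 ]
```

play_rows:
  targets:
    - {"claw": 0, "linear": [0.8, 0.2, -0.3], "rotation": [0, -0.004, -0.011]}
    - {"claw": 0, "linear": [0.8, 0.2, -0.3], "rotation": [0, 0, 0]}
    - {"claw": 0, "linear": [0.8, 0.2, -0.3], "rotation": [0, 0, 0]}
    - {"claw": 0, "linear": [0.8, 0.2, -0.3], "rotation": [0, 0, 0]}
    - {"claw": 0, "linear": [0.8, 0.2, -0.3], "rotation": [0, 0, 0]}
    - {"claw": 0, "linear": [0.7, 0.1, 0], "rotation": [0, 0, 0]}
    - {"claw": 0, "linear": [0, 0, 0], "rotation": [0, 0, 0]}

```text
time: 3.28
position: [0.4685, 0.008, 0.096]
tool_rot: [0.031, 1.561, -0.039]
ft_force: [-0.5, 0.3, -0.0]
grip_width: 1.002
```

```bash
python3 - <<'E'
from h import *
s=get_state(); to(s,[.4607,.022,.006],-1.5); print(s['position'],s['ft_force'],s['torque'])
E
```

```text
az -2.56 tilt [-0.9999 -0.005   0.0096] shift units [ 3.59  0.56 -0.37] wx -0.0117
[0.4685103  0.00797067 0.09599812] [-0.51324029  0.26229579 -0.01359322] [-0.00994326 -0.01602651  0.00577514]
```

play_rows:
  targets:
    - {"claw": 0, "linear": [0.3, 0.3, -0.2], "rotation": [-0.012, 0.006, 0.003]}
    - {"claw": 0, "linear": [0.5, 0.25, -0.15], "rotation": [0, 0, 0]}
    - {"claw": 0, "linear": [0.8, 0, 0], "rotation": [0, 0, 0]}
    - {"claw": 0, "linear": [0.8, 0, 0], "rotation": [0, 0, 0]}
    - {"claw": 0, "linear": [0.7, 0, 0], "rotation": [0, 0, 0]}
    - {"claw": 0, "linear": [0, 0, 0], "rotation": [0, 0, 0]}

```text
time: 3.78
position: [0.4669, 0.0177, 0.019]
tool_rot: [0.026, 1.565, -0.025]
ft_force: [-0.7, -0.9, -0.1]
grip_width: 0.999
```

```bash
python3 - <<'E'
from h import *
s=get_state(); to(s,[.4607,.022,.006],-1.5); print(s['position'],s['ft_force'],s['torque'])
E
```

```text
az -1.84 tilt [-1.0e+00  7.0e-04  5.9e-03] shift units [ 0.52  0.17 -0.26] wx -0.0037
[0.46687232 0.01766261 0.01896846] [-0.73581681 -0.90023023 -0.05801619] [-0.021823   -0.01737868 -0.01479438]
```

play_rows:
  targets:
    - {"claw": 0, "linear": [0.3, 0.18, -0.28], "rotation": [0, 0.004, 0]}
    - {"claw": 0, "linear": [0.2, 0, 0], "rotation": [0, 0, 0]}
    - {"claw": 0, "linear": [0, 0, 0], "rotation": [0, 0, 0]}
    - {"claw": 1, "linear": [0, 0, 0], "rotation": [0, 0, 0]}
    - {"claw": 1, "linear": [0, 0, 0], "rotation": [0, 0, 0]}
    - {"claw": 1, "linear": [0, 0, 0], "rotation": [0, 0, 0]}
    - {"claw": 1, "linear": [0, 0, 0], "rotation": [0, 0, 0]}
    - {"claw": 1, "linear": [0, 0, 0], "rotation": [0, 0, 0]}
  newtons: 50

```text
time: 4.45
position: [0.4646, 0.0218, 0.0104]
tool_rot: [0.027, 1.564, -0.026]
ft_force: [0.2, -0.2, 0.6]
grip_width: 0.712
```

play_rows:
  targets:
    - {"claw": 1, "linear": [0, 0, 0], "rotation": [0, 0, 0]}
    - {"claw": 1, "linear": [0, 0, 0], "rotation": [0, 0, 0]}
    - {"claw": 1, "linear": [0, 0, 0], "rotation": [0, 0, 0]}
    - {"claw": 1, "linear": [0, 0, 0], "rotation": [0, 0, 0]}
    - {"claw": 1, "linear": [0, 0, 0], "rotation": [0, 0, 0]}
    - {"claw": 1, "linear": [0, 0, 0], "rotation": [0, 0, 0]}
    - {"claw": 1, "linear": [0, 0, 0], "rotation": [0, 0, 0]}
    - {"claw": 1, "linear": [0, 0, 0], "rotation": [0, 0, 0]}

```text
time: 5.12
position: [0.4634, 0.0216, 0.0107]
tool_rot: [0.026, 1.566, -0.027]
ft_force: [-1.8, 0.3, 1.7]
grip_width: 0.338
```

```bash
python3 - <<'E'
from h import *
s=get_state(); to(s,[.4607,.022,.006],-1.5); print(s['position'],s['ft_force'],s['torque'],s['grip_width'])
E
```

```text
az -1.95 tilt [-1.0e+00 -4.0e-04  4.2e-03] shift units [ 0.19  0.01 -0.11] wx -0.005
[0.46340755 0.02164581 0.01071908] [-1.80363934  0.32292114  1.71491532] [ 0.04246466  0.1722535  -0.04248382] 0.33760286807848133
```

play_rows:
  targets:
    - {"claw": 1, "linear": [-0.3, 0, 0], "rotation": [0, 0, 0]}
    - {"claw": 1, "linear": [-0.8, 0, 0], "rotation": [0, 0, 0]}
    - {"claw": 1, "linear": [-0.9, 0, 0], "rotation": [0, 0, 0]}
    - {"claw": 1, "linear": [-0.9, 0, 0], "rotation": [0, 0, 0]}
    - {"claw": 1, "linear": [-0.9, -0.3, 0], "rotation": [-0.03, 0, 0]}
    - {"claw": 1, "linear": [-0.9, -0.6, 0], "rotation": [-0.04, 0, 0]}
    - {"claw": 1, "linear": [0, -0.6, 0], "rotation": [-0.045, 0, 0]}
    - {"claw": 1, "linear": [0, -0.3, 0], "rotation": [0, 0, 0]}
    - {"claw": 1, "linear": [0, 0, 0], "rotation": [0, 0, 0]}
    - {"claw": 1, "linear": [0, 0, 0], "rotation": [0, 0, 0]}

```text
time: 5.95
position: [0.4606, -0.0228, 0.1306]
tool_rot: [-0.12, 1.571, 0.125]
ft_force: [-0.4, 1.1, -4.5]
grip_width: 0.34
```

```bash
python3 - <<'E'
from h import *
F=[]
for i in range(10):
    im=get_image('wrist'); s=get_state(); F.append(np.r_[s['ft_force'],s['torque']])
F=np.array(F); print(F.mean(0).round(3),F.std(0).round(3)); print(s['position'],s['grip_width'],s['time'])
to(s,[.6,-.11,.09],9.5); cv2.imwrite('pics/w2.png',im)
E
```

```text
[ 0.08   0.23  -4.09   0.042 -0.101 -0.033] [0.545 0.412 0.662 0.036 0.026 0.029]
[ 0.46107946 -0.02264643  0.1309475 ] 0.3388758644552291 6.45
az 9.08 tilt [-1.      0.0029 -0.0026] shift units [ 1.61 -4.33  4.94] wx -0.0047
```

View pics/w2.png

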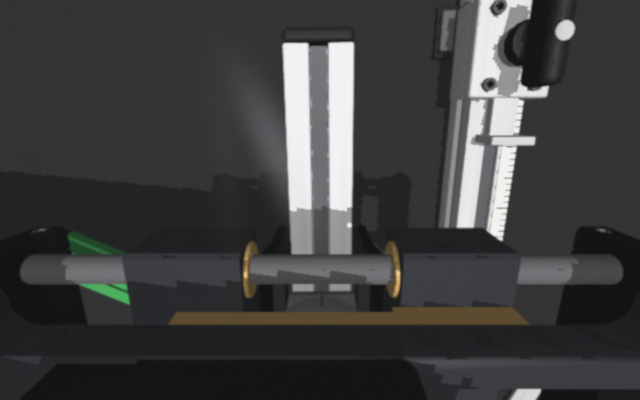

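The image shows the link held straight, with its plain-end cap top edge at (319,28) and the nose and knob at the right. Weight reads about 4.1 N, so the actuator is near the light end. I'll shift so the wrist camera sees the fulcrum beside the gripper.

play_rows:
  targets:
    - {"claw": 1, "linear": [0, -0.6, -0.1], "rotation": [-0.005, 0, 0]}
    - {"claw": 1, "linear": [0, -1, -0.1], "rotation": [0, 0, 0]}
    - {"claw": 1, "linear": [0, -1, -0.1], "rotation": [0, 0, 0]}
    - {"claw": 1, "linear": [0, -1, -0.1], "rotation": [0, 0, 0]}
    - {"claw": 1, "linear": [0, -1, -0.1], "rotation": [0, 0, 0]}
    - {"claw": 1, "linear": [0, -1, -0.1], "rotation": [0, 0, 0]}
    - {"claw": 1, "linear": [0, -1, -0.1], "rotation": [0, 0, 0]}
    - {"claw": 1, "linear": [0, -1, 0], "rotation": [0, 0, 0]}
    - {"claw": 1, "linear": [0, -0.4, 0], "rotation": [0, 0, 0]}
    - {"claw": 1, "linear": [0, 0, 0], "rotation": [0, 0, 0]}

```text
time: 7.28
position: [0.4786, -0.2291, 0.1297]
tool_rot: [-0.133, 1.569, 0.137]
ft_force: [0.1, -0.1, -4.0]
grip_width: 0.344
```

```bash
python3 - <<'E'
from h import *
F=[]
for i in range(6):
    s=get_state(); im=get_image('wrist'); F.append(np.r_[s['ft_force'],s['torque']])
F=np.array(F); print(F.mean(0).round(3)); print(s['position'],s['time'])
to(s,[.6,-.11,.09],9.5); cv2.imwrite('pics/w3.png',im)
C=cam('wrist',s); print(proj(C,[.6144,-.1399,.063]))
p=s['position']; e=ray(C,(319,28),p[2]+.0193); print('plain end rel TCP',(e-p).round(4),np.hypot(*(e-p)[:2]))
E
```

```text
[ 0.159  0.197 -4.122  0.084 -0.112  0.01 ]
[ 0.47893261 -0.22436257  0.12996261] 7.5333
az 10.24 tilt [-1.      0.0039 -0.0022] shift units [1.6  3.63 5.58] wx 0.0083
[531.03396935 129.91333695]
plain end rel TCP [-0.0201  0.1021  0.0193] 0.1040646630717142
```

View pics/w3.png

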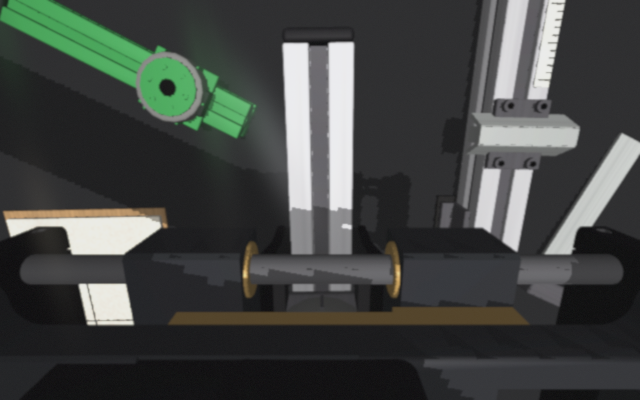

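```bash
python3 - <<'E'
import cv2
im=cv2.imread('pics/w3.png'); cv2.imwrite('pics/crop3.png',cv2.resize(im[85:180,440:600],None,fx=5,fy=5,interpolation=cv2.INTER_CUBIC))
E
```

```text
(no output)
```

View pics/crop3.png

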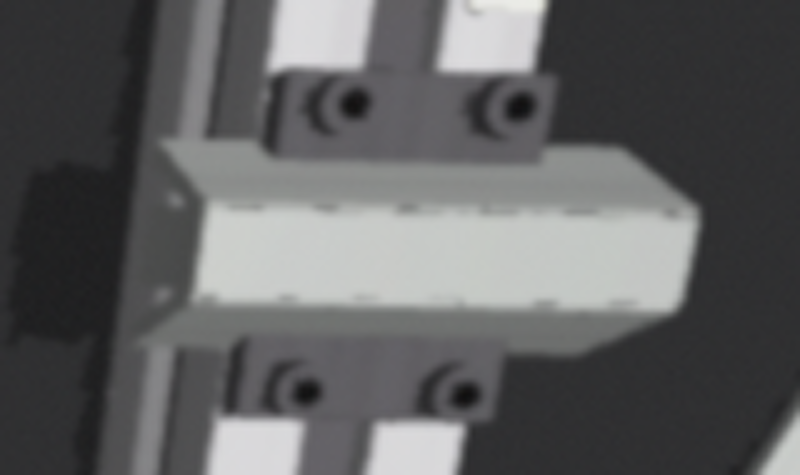

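The flat's four corners are clear at crop (208,203), (698,210), (683,310) and (195,302).

```bash
python3 - <<'E'
from h import *
s=get_state(); C=cam('wrist',s)
q=np.array([ray(C,(440+a/5,85+b/5),.063) for a,b in [(208,203),(698,210),(683,310),(195,302)]]); print(q.round(4))
c=q.mean(0); print('edge',c.round(4),'len',np.linalg.norm(q[1]-q[0]),np.linalg.norm(q[2]-q[3]),'wid',np.linalg.norm(q[0]-q[3]))
d=(q[1]+q[2]-q[0]-q[3])[:2]; az=np.degrees(np.arctan2(d[1],d[0])); print('cross az',az)
for A in [(az),9.5]:
    a=np.radians(A); r=np.array([-np.sin(a),np.cos(a),0])
    for k in [np.array([.5705,.107,.106]),np.array([.5666,.157,.045])]: print(A,(k-c)@r,(k-c)@[np.cos(a),np.sin(a),0])
    t=c+.018*r; t[2]=.120; to(s,t,A); print(t)
E
```

```text
[[ 0.5791 -0.1435  0.063 ]
 [ 0.6477 -0.132   0.063 ]
 [ 0.6509 -0.1458  0.063 ]
 [ 0.5815 -0.1572  0.063 ]]
edge [ 0.6148 -0.1446  0.063 ] len 0.0695529634791795 0.0703981687542367 wid 0.013928205763412579
cross az 9.460045160299336
9.460045160299336 0.2554961818372867 -0.002323217891310167
9.460045160299336 0.3054572078321278 0.0020478096243664035
az 10.25 tilt [-1.      0.0035 -0.0021] shift units [0.4  2.9  5.92] wx 0.0087
[ 0.61182644 -0.1268845   0.12      ]
9.5 0.2554977397957058 -0.0021450487379472694
9.5 0.30545570553542395 0.002260817709091402
az 10.25 tilt [-1.      0.0035 -0.0021] shift units [0.4  2.9  5.92] wx 0.0083
[ 0.61181406 -0.12688657  0.12      ]
```

play_rows:
  targets:
    - {"claw": 1, "linear": [0, 0.25, 0.5], "rotation": [0.008, -0.001, -0.002]}
    - {"claw": 1, "linear": [0, 0.4, 0.8], "rotation": [0, 0, 0]}
    - {"claw": 1, "linear": [0, 0.4, 0.8], "rotation": [0, 0, 0]}
    - {"claw": 1, "linear": [0, 0.4, 0.8], "rotation": [0, 0, 0]}
    - {"claw": 1, "linear": [0, 0.4, 0.8], "rotation": [0, 0, 0]}
    - {"claw": 1, "linear": [0, 0.4, 0.8], "rotation": [0, 0, 0]}
    - {"claw": 1, "linear": [0, 0.4, 0.8], "rotation": [0, 0, 0]}
    - {"claw": 1, "linear": [0, 0.2, 0.5], "rotation": [0, 0, 0]}
    - {"claw": 1, "linear": [0, 0, 0], "rotation": [0, 0, 0]}

```text
time: 8.33
position: [0.6137, -0.1159, 0.1309]
tool_rot: [-0.137, 1.567, 0.137]
ft_force: [-0.3, -0.3, -2.8]
grip_width: 0.339
```

```bash
python3 - <<'E'
from h import *
s=get_state(); to(s,[.6118,-.1269,.0737],9.46); print(s['position'])
E
```

```text
az 10.01 tilt [-1.e+00  4.e-04 -4.e-04] shift units [ 2.29 -0.42 -0.15] wx 0.0061
[ 0.6137194  -0.11594959  0.13085331]
```

play_rows:
  targets:
    - {"claw": 1, "linear": [0.4, -0.3, -0.15], "rotation": [0.006, 0, 0]}
    - {"claw": 1, "linear": [0.6, -0.12, 0], "rotation": [0, 0, 0]}
    - {"claw": 1, "linear": [0.6, 0, 0], "rotation": [0, 0, 0]}
    - {"claw": 1, "linear": [0.3, 0, 0], "rotation": [0, 0, 0]}
    - {"claw": 1, "linear": [0, 0, 0], "rotation": [0, 0, 0]}
    - {"claw": 1, "linear": [0, 0, 0], "rotation": [0, 0, 0]}

```text
time: 8.83
position: [0.6072, -0.1289, 0.0796]
tool_rot: [-0.132, 1.572, 0.129]
ft_force: [-0.1, 0.5, -4.9]
grip_width: 0.34
```

```bash
python3 - <<'E'
from h import *
s=get_state(); to(s,[.6118,-.1269,.0737],9.46); print(s['position'],s['ft_force'])
E
```

```text
az 9.5 tilt [-1.     -0.0017 -0.0049] shift units [0.23 0.05 0.2 ] wx 0.0004
[ 0.6071923  -0.12892511  0.07959459] [-0.06060465  0.54797338 -4.89174795]
```

play_rows:
  targets:
    - {"claw": 1, "linear": [0.05, 0.05, 0.2], "rotation": [0, -0.003, 0.001]}
    - {"claw": 1, "linear": [0.08, 0, 0], "rotation": [0, 0, 0]}
    - {"claw": 1, "linear": [0.08, 0, 0], "rotation": [0, 0, 0]}
    - {"claw": 1, "linear": [0.03, 0, 0], "rotation": [0, 0, 0]}
    - {"claw": 1, "linear": [0, 0, 0], "rotation": [0, 0, 0]}

```text
time: 9.25
position: [0.6129, -0.1286, 0.0755]
tool_rot: [-0.13, 1.564, 0.127]
ft_force: [1.1, -0.4, -3.9]
grip_width: 0.338
```

```bash
python3 - <<'E'
from h import *
s=get_state(); to(s,[.6118,-.1269,.0737],9.46); print(s['position'],s['ft_force'],s['torque'])
E
```

```text
az 9.37 tilt [-1.     -0.0023  0.0029] shift units [ 0.07  0.07 -0.03] wx -0.001
[ 0.61290689 -0.1285952   0.07545932] [ 1.1343304  -0.36316237 -3.92091851] [ 0.07901399 -0.08764808 -0.02392027]
```

play_rows:
  targets:
    - {"claw": 1, "linear": [0.02, 0.08, -0.02], "rotation": [0, 0.002, 0.001]}
    - {"claw": 1, "linear": [0.04, 0, 0], "rotation": [0, 0, 0]}
    - {"claw": 1, "linear": [0.04, 0, 0], "rotation": [0, 0, 0]}
    - {"claw": 1, "linear": [0, 0, 0], "rotation": [0, 0, 0]}

```text
time: 9.58
position: [0.6128, -0.1264, 0.0739]
tool_rot: [-0.13, 1.566, 0.128]
ft_force: [-0.7, 0.3, -3.5]
grip_width: 0.341
```

```bash
python3 - <<'E'
from h import *
s=get_state(); to(s,[.6118,-.1269,.0737],9.46); print(s['position'],s['ft_force'],s['torque'])
E
```

```text
az 9.39 tilt [-1.     -0.0015  0.0011] shift units [ 0.01 -0.01 -0.04] wx -0.0008
[ 0.61284069 -0.12643435  0.07390569] [-0.66536973  0.32441952 -3.52417534] [ 0.01911294 -0.06956889 -0.04301195]
```

play_rows:
  targets:
    - {"claw": 1, "linear": [0.04, 0, 0], "rotation": [0, 0, 0]}
    - {"claw": 1, "linear": [0.04, 0, 0], "rotation": [0, 0, 0]}
    - {"claw": 1, "linear": [0, 0, 0], "rotation": [0, 0, 0]}

```text
time: 9.83
position: [0.6132, -0.1264, 0.0739]
tool_rot: [-0.131, 1.565, 0.127]
ft_force: [0.4, -0.8, -3.3]
grip_width: 0.339
```

```bash
python3 - <<'E'
from h import *
s=get_state(); to(s,[.6118,-.1269,.0737],9.46); print(s['position'],s['ft_force'],s['torque'])
E
```

```text
az 9.39 tilt [-1.     -0.0025  0.0016] shift units [ 0.01 -0.01 -0.06] wx -0.0007
[ 0.61316058 -0.12641799  0.07393425] [ 0.37913423 -0.77027388 -3.2505512 ] [ 0.04271065 -0.13814405  0.02744244]
```

play_rows:
  targets:
    - {"claw": 1, "linear": [0.08, 0, 0], "rotation": [0, 0, 0]}
    - {"claw": 1, "linear": [0.08, 0, 0], "rotation": [0, 0, 0]}

```text
time: 10.0
position: [0.6134, -0.1263, 0.0736]
tool_rot: [-0.132, 1.565, 0.126]
ft_force: [-7.8, 1.8, 13.1]
grip_width: 0.336
```

```bash
python3 - <<'E'
from h import *
s=get_state(); to(s,[.6118,-.1269,.0737],9.46); print(s['position'],s['ft_force'],s['torque'])
E
```

```text
az 9.39 tilt [-1.     -0.0039  0.0014] shift units [-0.   -0.01 -0.07] wx -0.0008
[ 0.61341505 -0.12628704  0.07359023] [-7.8284173   1.75822777 13.11354083] [ 0.00973136  1.59554658 -0.08120909]
```

play_rows:
  targets:
    - {"claw": 1, "linear": [-0.03, 0, 0], "rotation": [0, 0, 0]}
    - {"claw": 1, "linear": [0, 0, 0], "rotation": [0, 0, 0]}
    - {"claw": 1, "linear": [0, 0, 0], "rotation": [0, 0, 0]}
  newtons: 10

```text
time: 10.25
position: [0.614, -0.1261, 0.0741]
tool_rot: [-0.132, 1.564, 0.126]
ft_force: [0.2, 0.2, -3.8]
grip_width: 0.345
```

play_rows:
  targets:
    - {"claw": 0.4, "linear": [0, 0, 0], "rotation": [0, 0, 0]}
    - {"claw": 0.4, "linear": [0, 0, 0], "rotation": [0, 0, 0]}
    - {"claw": 0.4, "linear": [0, 0, 0], "rotation": [0, 0, 0]}
    - {"claw": 0.4, "linear": [0, 0, 0], "rotation": [0, 0, 0]}
    - {"claw": 0.4, "linear": [0, 0, 0], "rotation": [0, 0, 0]}

```text
time: 10.67
position: [0.6159, -0.1265, 0.0749]
tool_rot: [-0.132, 1.56, 0.125]
ft_force: [-0.5, -0.8, -0.3]
grip_width: 0.576
```

```bash
python3 - <<'E'
from h import *
s=get_state(); to(s,[.6118,-.1269,.0737],9.46); print(s['position'],s['ft_force'],s['grip_width'])
for n in ['side','wrist']: cv2.imwrite(f'pics/{n}4.png',get_image(n))
a=cv2.imread('pics/side4.png')[120:260,230:390]; b=cv2.imread('pics/wrist4.png')[0:280]
cv2.imwrite('pics/c4.png',np.vstack([cv2.resize(a,(640,560))[100:420],b]))
E
```

```text
az 9.4 tilt [-1.     -0.0051  0.007 ] shift units [ 0.05  0.01 -0.17] wx -0.0007
[ 0.61594036 -0.1265121   0.07488498] [-0.46614123 -0.81385355 -0.28598547] 0.5756994100011127
```

View pics/c4.png

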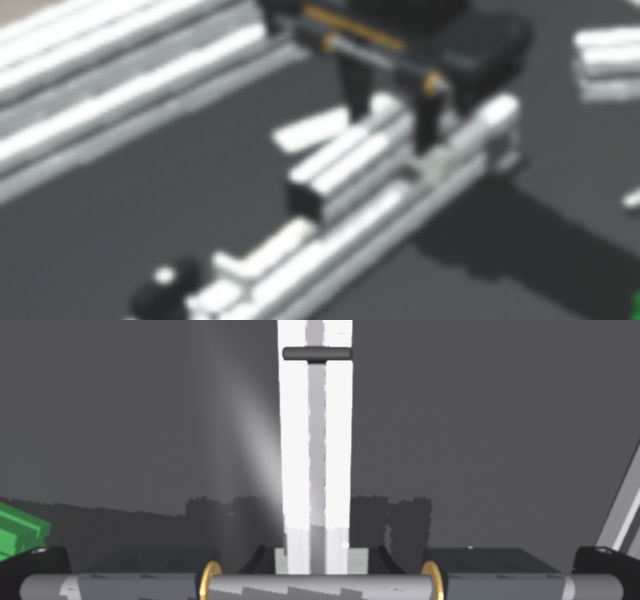

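Side and wrist views show the link level across the fulcrum, with its cap edge still at wrist row 27, as when held. I open a bit more and lift straight off.

play_rows:
  targets:
    - {"claw": 0.4, "linear": [-0.2, 0, -0.15], "rotation": [0, 0.003, 0.002]}
    - {"claw": 0.4, "linear": [-0.6, 0, 0], "rotation": [0, 0, 0]}
    - {"claw": 0.4, "linear": [-0.9, 0, 0], "rotation": [0, 0, 0]}
    - {"claw": 0.4, "linear": [-0.9, 0, 0], "rotation": [0, 0, 0]}
    - {"claw": 0.4, "linear": [-0.9, 0.3, 0], "rotation": [0, 0, 0]}
    - {"claw": 0.4, "linear": [-0.8, 0.6, 0], "rotation": [0, 0, 0]}
    - {"claw": 0.4, "linear": [0, 0.6, 0], "rotation": [0, 0, 0]}
    - {"claw": 0.4, "linear": [0, 0.3, 0], "rotation": [0, 0, 0]}
    - {"claw": 0.4, "linear": [0, 0, 0], "rotation": [0, 0, 0]}

```text
time: 11.52
position: [0.6017, -0.082, 0.1882]
tool_rot: [-0.128, 1.568, 0.127]
ft_force: [-0.2, 0.5, 0.1]
grip_width: 0.597
```

```bash
python3 - <<'E'
from h import *
s=get_state(); C=cam('wrist',s); im=get_image('wrist'); cv2.imwrite('pics/w5.png',im)
print(s['position'],s['time'],s['grip_width']); to(s,[.5705,.107,.15],9.46)
print(proj(C,[.5705,.107,.106]))
E
```

```text
[ 0.60170223 -0.08196208  0.18815248] 11.5167 0.5972904721983819
az 9.28 tilt [-1.0e+00 -5.0e-04 -1.4e-03] shift units [ 1.52  7.66 -0.01] wx -0.002
[322.32580119 -80.30193818]
```

View pics/w5.png

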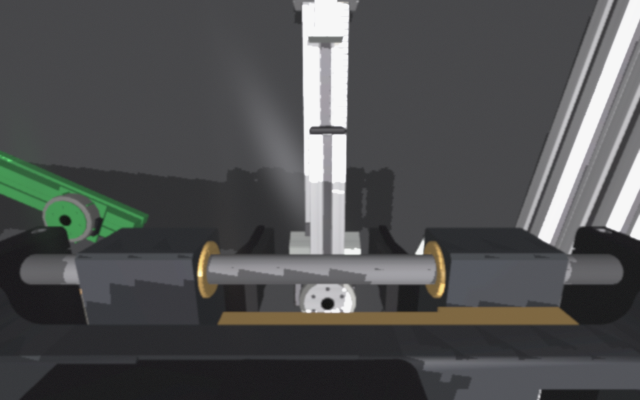

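The link is still balanced; plain end at (328,127), nose top at about (325,41).

```bash
python3 - <<'E'
from h import *
s=get_state(); C=cam('wrist',s); e=np.array([.6148,-.1446]); a=np.radians(9.46); r=np.array([-np.sin(a),np.cos(a)]); n=np.array([np.cos(a),np.sin(a)])
for nm,uv,z in [('plain',(328,126.5),.093),('plainlow',(328,133),.093),('nose37',(325,37),.073),('nose42',(325,42),.073),('act',(328,303),.113)]:
    p=ray(C,uv,z); print(nm,p.round(4),((p[:2]-e)@r).round(4),((p[:2]-e)@n).round(4))
im=cv2.imread('pics/w5.png')[:,328]; print(im[20:60,1],im[118:140,1])
E
```

```text
plain [ 0.5962 -0.0231  0.093 ] 0.123 0.0016
plainlow [ 0.597  -0.0281  0.093 ] 0.1179 0.0016
nose37 [0.5826 0.0448 0.073 ] 0.1921 -0.0007
nose42 [0.5832 0.0412 0.073 ] 0.1884 -0.0006
act [ 0.6204 -0.1675  0.113 ] -0.0235 0.0017
[247 247 247 247 247 247 247 247 247 247 247 247 247 247 247 245 194 125
 111 109 111 110 106 101  98  98  97 107 132 153 160 161 162 162 161 163
 162 162 161 161] [158 159 161 162 160 158 149 115  71  56  75  93  90  79  70 115 176 162
 154 158 159 160]
```

play_rows:
  targets:
    - {"claw": 0.4, "linear": [0, 0.7, 0], "rotation": [0, 0, 0]}
    - {"claw": 0.4, "linear": [0, 1, 0], "rotation": [0, 0, 0]}
    - {"claw": 0.4, "linear": [0, 1, 0], "rotation": [0, 0, 0]}
    - {"claw": 0.4, "linear": [0, 1, 0], "rotation": [0, 0, 0]}
    - {"claw": 0.4, "linear": [0, 1, 0], "rotation": [0, 0, 0]}
    - {"claw": 0.4, "linear": [0.1, 0.6, 0], "rotation": [0, 0, 0]}
    - {"claw": 0.4, "linear": [0.1, 0.3, 0], "rotation": [0, 0, 0]}
    - {"claw": 0.4, "linear": [0, 0, 0], "rotation": [0, 0, 0]}
    - {"claw": 0.4, "linear": [0, 0, 0], "rotation": [0, 0, 0]}

```text
time: 12.32
position: [0.5735, 0.0499, 0.1696]
tool_rot: [-0.122, 1.589, 0.116]
ft_force: [-0.5, -0.1, -0.3]
grip_width: 0.597
```

```bash
python3 - <<'E'
from h import *
s=get_state(); C=cam('wrist',s); im=get_image('wrist'); cv2.imwrite('pics/w6.png',im)
print(s['position'],s['time'],s['grip_width']); to(s,[.572,.107,.15],9.46)
print(proj(C,[.572,.107,.106]))
E
```

```text
[0.57351115 0.04989259 0.16963287] 12.3167 0.5974566073489311
az 8.65 tilt [-0.9998 -0.0022 -0.0213] shift units [0.77 2.27 0.3 ] wx -0.009
[334.30691036 132.71088359]
```

View pics/w6.png

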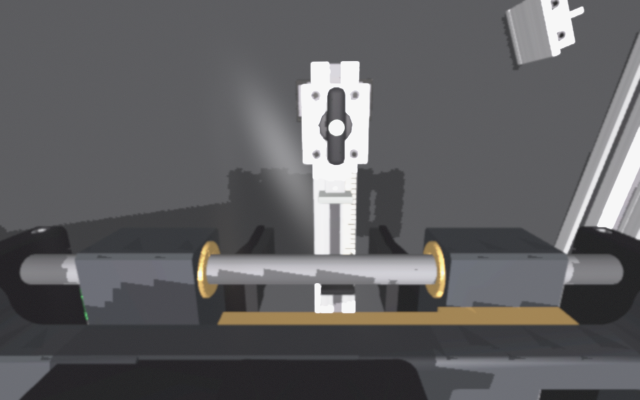

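```bash
python3 - <<'E'
from h import *
s=get_state(); C=cam('wrist',s)
for uv in [(337,89),(337,163),(337,127)]: print(ray(C,uv,.106).round(4))
to(s,[.5715,.1095,.082],9.46)
E
```

```text
[0.5691 0.1357 0.106 ]
[0.5774 0.0858 0.106 ]
[0.5732 0.1108 0.106 ]
az 8.61 tilt [-0.9998 -0.0021 -0.0215] shift units [3.49 2.39 0.36] wx -0.0094
```

play_rows:
  targets:
    - {"claw": 0.4, "linear": [0, 0.6, 0.2], "rotation": [-0.009, -0.014, -0.001]}
    - {"claw": 0.4, "linear": [0, 0.8, 0.1], "rotation": [0, 0, 0]}
    - {"claw": 0.4, "linear": [0, 0.7, 0], "rotation": [0, 0, 0]}
    - {"claw": 0.4, "linear": [0.4, 0.2, 0], "rotation": [0, 0, 0]}
    - {"claw": 0.4, "linear": [0.6, 0, 0], "rotation": [0, 0, 0]}
    - {"claw": 0.4, "linear": [0.6, 0, 0], "rotation": [0, 0, 0]}
    - {"claw": 0.4, "linear": [0, 0, 0], "rotation": [0, 0, 0]}

```text
time: 12.95
position: [0.5756, 0.1042, 0.1265]
tool_rot: [-0.126, 1.558, 0.119]
ft_force: [-1.0, 0.0, -0.0]
grip_width: 0.6
```

```bash
python3 - <<'E'
from h import *
s=get_state(); print(s['position']); to(s,[.573,.110,.082],9.46)
E
```

```text
[0.5755605  0.1041711  0.12647162]
az 8.95 tilt [-0.9999 -0.0056  0.0089] shift units [ 1.78  0.26 -0.08] wx -0.0056
```

play_rows:
  targets:
    - {"claw": 0.4, "linear": [0.3, 0.2, -0.05], "rotation": [-0.005, 0.005, 0.003]}
    - {"claw": 0.4, "linear": [0.5, 0.05, 0], "rotation": [0, 0, 0]}
    - {"claw": 0.4, "linear": [0.5, 0, 0], "rotation": [0, 0, 0]}
    - {"claw": 0.4, "linear": [0.4, 0, 0], "rotation": [0, 0, 0]}
    - {"claw": 0.4, "linear": [0, 0, 0], "rotation": [0, 0, 0]}
    - {"claw": 0.4, "linear": [0, 0, 0], "rotation": [0, 0, 0]}

```text
time: 13.45
position: [0.5738, 0.1083, 0.0789]
tool_rot: [-0.128, 1.567, 0.126]
ft_force: [0.2, 0.1, 1.3]
grip_width: 0.598
```

```bash
python3 - <<'E'
from h import *
s=get_state(); print(s['position'],s['ft_force']); to(s,[.573,.110,.082],9.46)
E
```

```text
[0.57380351 0.10829803 0.0789493 ] [0.24240941 0.05300464 1.30670018]
az 9.29 tilt [-1.e+00 -1.e-03  3.e-04] shift units [-0.12  0.07 -0.02] wx -0.0019
```

play_rows:
  targets:
    - {"claw": 0.4, "linear": [-0.1, 0.08, -0.02], "rotation": [-0.002, 0, 0]}
    - {"claw": 1, "linear": [0, 0, 0], "rotation": [0, 0, 0]}
    - {"claw": 1, "linear": [0, 0, 0], "rotation": [0, 0, 0]}
    - {"claw": 1, "linear": [0, 0, 0], "rotation": [0, 0, 0]}
    - {"claw": 1, "linear": [0, 0, 0], "rotation": [0, 0, 0]}
    - {"claw": 1, "linear": [0, 0, 0], "rotation": [0, 0, 0]}
    - {"claw": 1, "linear": [0, 0, 0], "rotation": [0, 0, 0]}
    - {"claw": 1, "linear": [0, 0, 0], "rotation": [0, 0, 0]}
    - {"claw": 1, "linear": [0, 0, 0], "rotation": [0, 0, 0]}
  newtons: 30

```text
time: 14.2
position: [0.5737, 0.1104, 0.0842]
tool_rot: [-0.131, 1.565, 0.128]
ft_force: [2.1, 0.5, -1.4]
grip_width: 0.159
```

```bash
cat > sr.py <<'E'
from h import *
s=get_state(); e=np.array([.6148,-.1446]); a=np.radians(9.46); d=s['position'][:2]-e
print(s['time'],s['position'],s['ft_force'],s['grip_width'],'along',(d@[-np.sin(a),np.cos(a)]).round(4),'across',(d@[np.cos(a),np.sin(a)]).round(4)); to(s,s['position'],9.46)
E
python3 sr.py
```

```text
14.2 [0.57367978 0.11036271 0.08417925] [ 2.11913842  0.45282946 -1.42341123] 0.1590556828353924 along 0.2583 across 0.0013
az 9.45 tilt [-1.     -0.0018  0.0022] shift units [0. 0. 0.] wx -0.0001
```

play_rows:
  targets:
    - {"claw": 1, "linear": [0, -0.2, 0], "rotation": [0, 0, 0]}
    - {"claw": 1, "linear": [0, -0.4, 0], "rotation": [0, 0, 0]}
    - {"claw": 1, "linear": [0, -0.4, 0], "rotation": [0, 0, 0]}
    - {"claw": 1, "linear": [0, -0.4, 0], "rotation": [0, 0, 0]}
    - {"claw": 1, "linear": [0, -0.4, 0], "rotation": [0, 0, 0]}
    - {"claw": 1, "linear": [0, -0.2, 0], "rotation": [0, 0, 0]}
    - {"claw": 1, "linear": [0, 0, 0], "rotation": [0, 0, 0]}

```text
time: 14.78
position: [0.5809, 0.0661, 0.0842]
tool_rot: [-0.125, 1.565, 0.141]
ft_force: [-1.5, 3.6, 0.3]
grip_width: 0.161
```

```bash
python3 sr.py
```

```text
14.7833 [0.58089844 0.06606442 0.08417347] [-1.45943094  3.6440322   0.32654807] 0.16099053994981455 along 0.2134 across 0.0012
az 9.71 tilt [-1.      0.0096  0.0025] shift units [0. 0. 0.] wx 0.0028
```

play_rows:
  targets:
    - {"claw": 1, "linear": [0, -0.2, 0], "rotation": [0.002, 0, -0.006]}
    - {"claw": 1, "linear": [0, -0.2, 0], "rotation": [0, 0, 0]}
    - {"claw": 1, "linear": [0, -0.2, 0], "rotation": [0, 0, 0]}
    - {"claw": 1, "linear": [0, -0.1, 0], "rotation": [0, 0, 0]}
    - {"claw": 1, "linear": [0, 0, 0], "rotation": [0, 0, 0]}

```text
time: 15.2
position: [0.5838, 0.0483, 0.0842]
tool_rot: [-0.129, 1.564, 0.132]
ft_force: [-2.1, 2.5, 0.6]
grip_width: 0.158
```

```bash
python3 sr.py; python3 - <<'E'
from h import *
im=get_image('side'); cv2.imwrite('pics/side7.png',im); C=cam('side')
e=np.array([.6148,-.1446]); a=np.radians(9.46); r=np.array([-np.sin(a),np.cos(a)])
for d,z in [(.122,.093),(.122,.063),(.135,.073)]:
    p=e+d*r; print(proj(C,[*p,z]).round(1))
cv2.imwrite('pics/c7.png',cv2.resize(im[150:250,250:370],(780,600)[:2] and (720,600),interpolation=cv2.INTER_CUBIC))
E
```

```text
15.2 [0.58380869 0.04831213 0.0841916 ] [-2.09696448  2.48754226  0.55409721] 0.15786981175205053 along 0.1954 across 0.0011
az 9.55 tilt [-1.      0.0018  0.0025] shift units [0. 0. 0.] wx 0.001
[305.3 191.3]
[305.8 200. ]
[302.6 199.5]
```

View pics/c7.png

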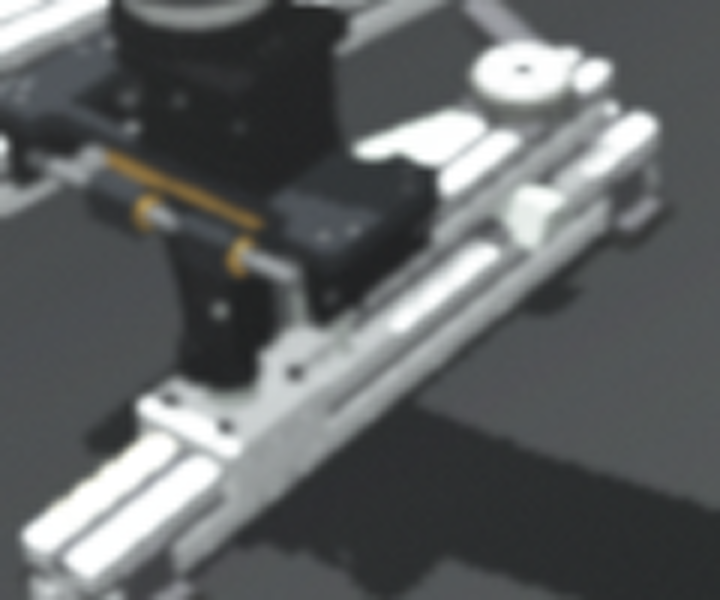

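play_rows:
  targets:
    - {"claw": 1, "linear": [0, -0.1, 0], "rotation": [0, 0, -0.001]}
    - {"claw": 1, "linear": [0, -0.1, 0], "rotation": [0, 0, 0]}
    - {"claw": 1, "linear": [0, 0, 0], "rotation": [0, 0, 0]}
    - {"claw": 1, "linear": [0, 0, 0], "rotation": [0, 0, 0]}

```text
time: 15.58
position: [0.5846, 0.0435, 0.0842]
tool_rot: [-0.131, 1.564, 0.132]
ft_force: [-1.9, 3.3, 1.0]
grip_width: 0.155
```

```bash
python3 sr.py
```

```text
15.5833 [0.5845565  0.04352169 0.08417553] [-1.88243366  3.34890597  0.96646602] 0.15476617951331487 along 0.1905 across 0.0011
az 9.59 tilt [-1.0e+00  4.0e-04  2.4e-03] shift units [0. 0. 0.] wx 0.0014
```

play_rows:
  targets:
    - {"claw": 0.5, "linear": [0, 0, 0], "rotation": [0, 0, 0]}
    - {"claw": 0.5, "linear": [0, 0, 0], "rotation": [0, 0, 0]}
    - {"claw": 0.5, "linear": [0, 0, 0], "rotation": [0, 0, 0]}
    - {"claw": 0.5, "linear": [-0.5, 0, 0], "rotation": [0, 0, 0]}
    - {"claw": 0.5, "linear": [-0.9, 0, 0], "rotation": [0, 0, 0]}
    - {"claw": 0.5, "linear": [-0.9, 0, 0], "rotation": [0, 0, 0]}
    - {"claw": 0.5, "linear": [-0.9, -0.3, 0], "rotation": [0, 0, 0]}
    - {"claw": 0.5, "linear": [-0.9, -0.8, 0], "rotation": [0, 0, 0]}
    - {"claw": 0.5, "linear": [-0.3, -1, 0], "rotation": [0, 0, 0]}
    - {"claw": 0.5, "linear": [0, -1, 0], "rotation": [0, 0, 0]}

```text
time: 16.42
position: [0.5979, -0.0358, 0.2043]
tool_rot: [-0.145, 1.562, 0.132]
ft_force: [-0.4, -0.6, -0.2]
grip_width: 0.499
```

play_rows:
  targets:
    - {"claw": 0.5, "linear": [0, -1, 0], "rotation": [0, 0, 0]}
    - {"claw": 0.5, "linear": [0, -0.8, 0], "rotation": [0, 0, 0]}
    - {"claw": 0.5, "linear": [0, -0.4, 0], "rotation": [0, 0, 0]}
    - {"claw": 0.5, "linear": [0, 0, 0], "rotation": [0, 0, 0]}
    - {"claw": 0.5, "linear": [0, 0, 0], "rotation": [0, 0, 0]}

```text
time: 16.83
position: [0.6098, -0.1023, 0.212]
tool_rot: [-0.143, 1.554, 0.117]
ft_force: [0.7, 1.0, -0.5]
grip_width: 0.5
```

```bash
python3 sr.py; python3 - <<'E'
from h import *
s=get_state(); C=cam('wrist',s); im=get_image('wrist'); si=get_image('side'); cv2.imwrite('pics/w8.png',im); cv2.imwrite('pics/s8.png',si)
e=np.array([.6148,-.1446]); a=np.radians(9.46); r=np.array([-np.sin(a),np.cos(a)])
for d,z in [(.122,.093),(.122,.063),(.1255,.073),(.19,.106)]: print(proj(C,[*(e+d*r),z]).round(1))
u,v=map(int,proj(C,[*(e+.122*r),.093]))
b=im[max(0,v-40):max(0,v-40)+75,u-50:u+50]
print('crop org',u-50,max(0,v-40))
cv2.imwrite('pics/c8.png',np.vstack([cv2.resize(b,(800,300*2)[:1]+(380,) ,interpolation=cv2.INTER_CUBIC) if 0 else cv2.resize(b,None,fx=5,fy=5,interpolation=cv2.INTER_CUBIC)[:, :500], cv2.resize(si[160:230,265:390],(500,220),interpolation=cv2.INTER_CUBIC)]))
E
```

```text
16.8333 [ 0.60979577 -0.10234677  0.21196499] [ 0.70060158  1.0139641  -0.48091691] 0.4999819684668919 along 0.0425 across 0.002
az 9.5 tilt [-0.9998 -0.0181  0.0109] shift units [0. 0. 0.] wx 0.0005
[318.3  99. ]
[318.3  99.7]
[318.3  95.5]
[318.3   3.6]
crop org 268 58
```

View pics/c8.png

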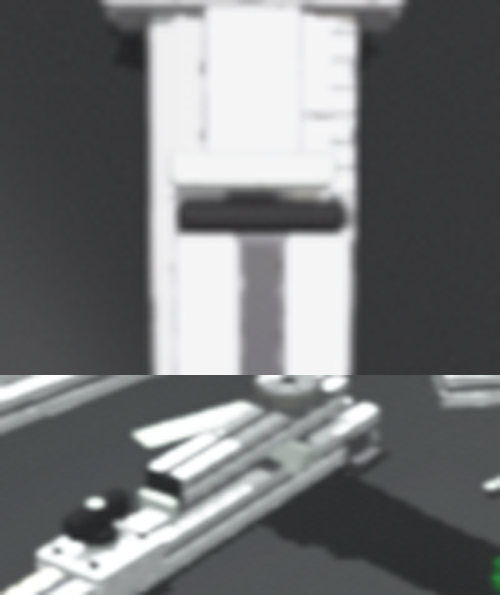

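Plain-end edge is at crop row 198 and the nose edge at row 187, so about 2 px or a 2 mm gap. The link is still level. Now back to the knob.

play_rows:
  targets:
    - {"claw": 0.5, "linear": [0, 0.6, 0], "rotation": [0, 0.007, 0.011]}
    - {"claw": 0.5, "linear": [0, 1, 0], "rotation": [0, 0, 0]}
    - {"claw": 0.5, "linear": [0, 1, 0], "rotation": [0, 0, 0]}
    - {"claw": 0.5, "linear": [0, 1, 0], "rotation": [0, 0, 0]}
    - {"claw": 0.5, "linear": [0, 1, 0], "rotation": [0, 0, 0]}
    - {"claw": 0.5, "linear": [0.3, 0.8, 0], "rotation": [0, 0, 0]}
    - {"claw": 0.5, "linear": [0.5, 0.4, 0], "rotation": [0, 0, 0]}
    - {"claw": 0.5, "linear": [0.5, 0, 0], "rotation": [0, 0, 0]}
    - {"claw": 0.5, "linear": [0, 0, 0], "rotation": [0, 0, 0]}
    - {"claw": 0.5, "linear": [0, 0, 0], "rotation": [0, 0, 0]}

```text
time: 17.77
position: [0.5774, 0.0687, 0.176]
tool_rot: [-0.14, 1.575, 0.157]
ft_force: [0.8, 0.4, 0.3]
grip_width: 0.498
```

```bash
python3 - <<'E'
from h import *
s=get_state(); print(s['position']); to(s,[.5841,.0437,.082],9.5)
E
```

```text
[0.57735029 0.06868731 0.17596269]
az 10.82 tilt [-0.9999  0.0116 -0.0084] shift units [ 3.75 -1.08  0.11] wx 0.0146
```

play_rows:
  targets:
    - {"claw": 0.5, "linear": [0.5, -0.5, 0.08], "rotation": [0.014, -0.005, -0.007]}
    - {"claw": 0.5, "linear": [0.7, -0.4, 0], "rotation": [0, 0, 0]}
    - {"claw": 0.5, "linear": [0.3, -0.1, 0], "rotation": [0, 0, 0]}
    - {"claw": 0.5, "linear": [0, 0, 0], "rotation": [0, 0, 0]}
    - {"claw": 0.5, "linear": [0, 0, 0], "rotation": [0, 0, 0]}

```text
time: 18.18
position: [0.5849, 0.038, 0.1368]
tool_rot: [-0.125, 1.569, 0.123]
ft_force: [0.2, 0.4, -0.4]
grip_width: 0.497
```

```bash
python3 - <<'E'
from h import *
s=get_state(); print(s['position']); to(s,[.5841,.0437,.082],9.5)
E
```

```text
[0.58490033 0.03796731 0.13678791]
az 9.05 tilt [-1.     -0.0011 -0.0017] shift units [2.19 0.23 0.01] wx -0.005
```

play_rows:
  targets:
    - {"claw": 0.5, "linear": [0.2, 0.2, 0], "rotation": [-0.005, 0, 0]}
    - {"claw": 0.5, "linear": [0.5, 0, 0], "rotation": [0, 0, 0]}
    - {"claw": 0.5, "linear": [0.6, 0, 0], "rotation": [0, 0, 0]}
    - {"claw": 0.5, "linear": [0.5, 0, 0], "rotation": [0, 0, 0]}
    - {"claw": 0.5, "linear": [0.2, 0, 0], "rotation": [0, 0, 0]}
    - {"claw": 0.5, "linear": [0, 0, 0], "rotation": [0, 0, 0]}
    - {"claw": 0.5, "linear": [0, 0, 0], "rotation": [0, 0, 0]}

```text
time: 18.77
position: [0.5857, 0.045, 0.0852]
tool_rot: [-0.132, 1.564, 0.131]
ft_force: [-0.7, 0.3, 0.2]
grip_width: 0.505
```

```bash
python3 - <<'E'
from h import *
s=get_state(); print(s['position'],s['ft_force']); to(s,[.5841,.0437,.082],9.5)
E
```

```text
[0.58567761 0.04496139 0.08515801] [-0.74864646  0.29053034  0.17210915]
az 9.59 tilt [-1.0e+00 -4.0e-04  2.4e-03] shift units [ 0.13 -0.04 -0.07] wx 0.001
```

Within 2 mm; a small correction, then grip the wing.

play_rows:
  targets:
    - {"claw": 0.5, "linear": [0.1, -0.04, -0.06], "rotation": [0, 0, 0]}
    - {"claw": 1, "linear": [0, 0, 0], "rotation": [0, 0, 0]}
    - {"claw": 1, "linear": [0, 0, 0], "rotation": [0, 0, 0]}
    - {"claw": 1, "linear": [0, 0, 0], "rotation": [0, 0, 0]}
    - {"claw": 1, "linear": [0, 0, 0], "rotation": [0, 0, 0]}
    - {"claw": 1, "linear": [0, 0, 0], "rotation": [0, 0, 0]}
    - {"claw": 1, "linear": [0, 0, 0], "rotation": [0, 0, 0]}
    - {"claw": 1, "linear": [0, 0, 0], "rotation": [0, 0, 0]}
  newtons: 40

```text
time: 19.43
position: [0.5845, 0.0438, 0.0847]
tool_rot: [-0.132, 1.564, 0.13]
ft_force: [0.7, 0.9, -1.7]
grip_width: 0.156
```

```bash
python3 sr.py
```

```text
19.4333 [0.58447326 0.04376651 0.08472563] [ 0.67351613  0.86257699 -1.66589871] 0.15570003347157943 along 0.1908 across 0.001
az 9.57 tilt [-1.     -0.0013  0.0032] shift units [0. 0. 0.] wx 0.0012
```

play_rows:
  targets:
    - {"claw": 1, "linear": [0, 0, 0], "rotation": [0.04, 0, 0]}
    - {"claw": 1, "linear": [0, 0, 0], "rotation": [0.06, 0, 0]}
    - {"claw": 1, "linear": [0, 0, 0], "rotation": [0.06, 0, 0]}
    - {"claw": 1, "linear": [0, 0, 0], "rotation": [0.06, 0, 0]}
    - {"claw": 1, "linear": [0, 0, 0], "rotation": [0.06, 0, 0]}

```text
time: 19.85
position: [0.5845, 0.0437, 0.0847]
tool_rot: [0.226, 1.555, -0.227]
ft_force: [-0.7, -0.9, 0.2]
grip_width: 0.16
```

```bash
python3 sr.py
```

```text
19.85 [0.58454612 0.04372241 0.08471568] [-0.69508722 -0.94885805  0.16171493] 0.16000846075886038 along 0.1907 across 0.0011
az -16.53 tilt [-1.0e+00  2.0e-04  3.9e-03] shift units [0. 0. 0.] wx -0.2887
```

Position is holding exactly (26° turned). Continue.

play_rows:
  targets:
    - {"claw": 1, "linear": [0, 0, 0], "rotation": [0.06, 0, 0]}
    - {"claw": 1, "linear": [0, 0, 0], "rotation": [0.06, 0, 0]}
    - {"claw": 1, "linear": [0, 0, 0], "rotation": [0.06, 0, 0]}
    - {"claw": 1, "linear": [0, 0, 0], "rotation": [0.06, 0, 0]}
    - {"claw": 1, "linear": [0, 0, 0], "rotation": [0.06, 0, 0]}
    - {"claw": 1, "linear": [0, 0, 0], "rotation": [0.06, 0, 0]}
    - {"claw": 1, "linear": [0, 0, 0], "rotation": [0.06, 0, 0]}
    - {"claw": 1, "linear": [0, 0, 0], "rotation": [0.03, 0, 0]}
    - {"claw": 1, "linear": [0, 0, 0], "rotation": [0, 0, 0]}

```text
time: 20.6
position: [0.5846, 0.0438, 0.0847]
tool_rot: [0.807, 1.412, -0.805]
ft_force: [0.3, 0.8, 0.6]
grip_width: 0.164
```

```bash
python3 sr.py; python3 -c "from h import *; print(get_state()['joint_positions'],get_state()['torque'])"
```

```text
20.6 [0.58456692 0.04375761 0.08473817] [0.2680768  0.80193661 0.57996844] 0.16438714237557212 along 0.1908 across 0.0011
az -59.33 tilt [-1.      0.0027  0.003 ] shift units [0. 0. 0.] wx -0.7643
[ 0.24831658  0.32193854 -0.43400273  1.76494067  0.15322377  1.08403937
 -1.27304312] [-0.04994045  0.18482446 -0.05286215]
```

Turned 68.9° (1.20 rad), at its end stop. Release, lift, look.

play_rows:
  targets:
    - {"claw": 0.6, "linear": [0, 0, 0], "rotation": [0, 0, 0]}
    - {"claw": 0.6, "linear": [0, 0, 0], "rotation": [0, 0, 0]}
    - {"claw": 0.6, "linear": [0, 0, 0], "rotation": [0, 0, 0]}
    - {"claw": 0.6, "linear": [-0.3, 0, 0], "rotation": [0, 0, 0]}
    - {"claw": 0.6, "linear": [-0.8, 0, 0], "rotation": [0, 0, 0]}
    - {"claw": 0.6, "linear": [-0.9, 0, 0], "rotation": [0, 0, 0]}
    - {"claw": 0.6, "linear": [-0.9, 0, 0], "rotation": [0, 0, 0]}
    - {"claw": 0.6, "linear": [-0.9, 0, 0], "rotation": [0, 0, 0]}
    - {"claw": 0.6, "linear": [-0.9, 0, 0], "rotation": [0, 0, 0]}
    - {"claw": 0.6, "linear": [0, 0, 0], "rotation": [0, 0, 0]}

```text
time: 21.43
position: [0.5842, 0.0444, 0.2091]
tool_rot: [0.8, 1.415, -0.797]
ft_force: [0.8, -0.3, 1.6]
grip_width: 0.403
```

```bash
python3 sr.py; python3 - <<'E'
from h import *
s=get_state(); C=cam('wrist',s); im=get_image('wrist'); si=get_image('side'); to_=get_image('top')
for n,i in zip('wst',(im,si,to_)): cv2.imwrite(f'pics/{n}9.png',i)
cv2.imwrite('pics/c9.png',np.vstack([np.hstack([cv2.resize(si[150:250,245:385],(420,300),interpolation=cv2.INTER_CUBIC),cv2.resize(to_[130:230,250:376],(378,300),interpolation=cv2.INTER_CUBIC)]),cv2.resize(im[:280],(798,290),interpolation=cv2.INTER_AREA)]))
E
```

```text
21.4333 [0.58418752 0.0443874  0.20912594] [ 0.77909802 -0.30718586  1.6153163 ] 0.40340108737205577 along 0.1914 across 0.0009
az -58.77 tilt [-1.      0.0039  0.0024] shift units [0. 0. 0.] wx -0.7581
```

The picture limit is reached, so I'll go back to the earlier viewing pose and check numerically against w8.

play_rows:
  targets:
    - {"claw": 0.6, "linear": [0, 0, 0], "rotation": [-0.075, 0, 0]}
    - {"claw": 0.6, "linear": [0, 0, 0], "rotation": [-0.075, 0, 0]}
    - {"claw": 0.6, "linear": [0, 0, 0], "rotation": [-0.075, 0, 0]}
    - {"claw": 0.6, "linear": [0, 0, 0], "rotation": [-0.075, 0, 0]}
    - {"claw": 0.6, "linear": [0, 0, 0], "rotation": [-0.075, 0, 0]}
    - {"claw": 0.6, "linear": [0, 0, 0], "rotation": [-0.075, 0, 0]}
    - {"claw": 0.6, "linear": [0, 0, 0], "rotation": [-0.075, 0, 0]}
    - {"claw": 0.6, "linear": [0, 0, 0], "rotation": [-0.075, 0, 0]}
    - {"claw": 0.6, "linear": [0, 0, 0], "rotation": [-0.075, 0, 0]}
    - {"claw": 0.6, "linear": [0, 0, 0], "rotation": [-0.075, 0, 0]}

```text
time: 22.42
position: [0.5721, 0.0425, 0.1877]
tool_rot: [-0.164, 1.595, 0.168]
ft_force: [1.2, 0.8, 0.3]
grip_width: 0.4
```

play_rows:
  targets:
    - {"claw": 0.6, "linear": [0, -0.6, 0], "rotation": [0, 0, 0]}
    - {"claw": 0.6, "linear": [0, -0.9, 0], "rotation": [0, 0, 0]}
    - {"claw": 0.6, "linear": [0, -0.9, 0], "rotation": [0, 0, 0]}
    - {"claw": 0.6, "linear": [0, -0.9, 0], "rotation": [0, 0, 0]}
    - {"claw": 0.6, "linear": [0, -0.9, 0], "rotation": [0, 0, 0]}
    - {"claw": 0.6, "linear": [0, -0.4, 0], "rotation": [0, 0, 0]}
    - {"claw": 0.6, "linear": [0, 0, 0], "rotation": [0, 0, 0]}
    - {"claw": 0.6, "linear": [0, 0, 0], "rotation": [0, 0, 0]}

```text
time: 23.08
position: [0.5901, -0.0713, 0.1738]
tool_rot: [-0.169, 1.615, 0.185]
ft_force: [-0.7, 0.2, -0.7]
grip_width: 0.398
```

```bash
python3 sr.py; python3 - <<'E'
from h import *
s=get_state(); C=cam('wrist',s); im=get_image('wrist'); si=get_image('side'); tp=get_image('top')
for n,i in zip('wst',(im,si,tp)): cv2.imwrite(f'pics/{n}10.png',i)
e=np.array([.6148,-.1446]); a=np.radians(9.46); r=np.array([-np.sin(a),np.cos(a)]); n=np.array([np.cos(a),np.sin(a)])
P=lambda d,z,o=0: proj(C,[*(e+d*r+o*n),z])
u,v=P(.122,.093).round().astype(int); print('pred plain',u,v)
for du in (-9,0,9): print(du,[(k,int(x)) for k,x in enumerate(im[v-14:v+18,u+du,1],v-14)])
# knob: dark blob near its axis, orientation in image
k=P(.1908,.106); ui,vi=k.round().astype(int); y0=max(0,vi-45); sub=cv2.cvtColor(im[y0:vi+45,ui-50:ui+50],cv2.COLOR_BGR2GRAY); print('knob px',k)
for row in sub[::4,::3]: print(''.join('#' if x<45 else '+' if x<100 else '.' for x in row))
old=cv2.imread('pics/s8.png'); d=cv2.absdiff(old,si).max(2)
for nm,p in [('plain',[*(e+.1*r),.093]),('act',[*(e-.024*r),.113])]:
    q=proj(cam('side'),p).round().astype(int); print(nm,q,d[q[1]-8:q[1]+8,q[0]-8:q[0]+8].mean())
q=proj(cam('side'),[*(e+.1908*r),.1]).round().astype(int); print('knob side diff',d[q[1]-8:q[1]+8,q[0]-10:q[0]+10].mean())
E
```

```text
23.0833 [ 0.59007936 -0.07129648  0.17384836] [-0.65097303  0.17018406 -0.71018496] 0.3977570114600479 along 0.0764 across -0.0123
az 12.86 tilt [-0.9986  0.0155 -0.05  ] shift units [0. 0. 0.] wx 0.0377
pred plain 347 149
-9 [(135, 247), (136, 247), (137, 247), (138, 247), (139, 247), (140, 247), (141, 242), (142, 239), (143, 245), (144, 216), (145, 105), (146, 49), (147, 67), (148, 96), (149, 116), (150, 110), (151, 94), (152, 79), (153, 97), (154, 211), (155, 247), (156, 247), (157, 247), (158, 247), (159, 247), (160, 247), (161, 247), (162, 247), (163, 247), (164, 247), (165, 247), (166, 247)]
0 [(135, 247), (136, 247), (137, 247), (138, 247), (139, 247), (140, 247), (141, 246), (142, 206), (143, 164), (144, 131), (145, 82), (146, 49), (147, 55), (148, 79), (149, 105), (150, 112), (151, 102), (152, 84), (153, 82), (154, 119), (155, 158), (156, 179), (157, 185), (158, 186), (159, 186), (160, 185), (161, 185), (162, 184), (163, 184), (164, 184), (165, 183), (166, 182)]
9 [(135, 247), (136, 247), (137, 247), (138, 247), (139, 247), (140, 247), (141, 247), (142, 247), (143, 247), (14
[... 484 characters left out ...]
.......................+++++
+++++........................+++++
+++++...................++++++++++
+++++.................++++++++++++
+++++.............++++++++++++++++
+++++........++.....++++++++++++++
++++......++++......++++++++++++++
++++...+++++++......++++++##++++++
+++++++++++++++....+++##+...++++++
++++++++++++++++++####......++++++
++++++++++++++####+++.......++++++
++++++++++####++.+..........++++++
++++..###+...+.....+........++++++
++++...........++..........+++++++
++++.......................+++++++
++++.......................+++++++
++++.......................+++++++
++++.......................+++++++
plain [310 187] 20.15234375
act [337 162] 18.84765625
knob side diff 23.3625
```

```bash
python3 - <<'E'
from h import *
A=cv2.imread('pics/s8.png'); B=cv2.imread('pics/s10.png')
for nm,(x0,y0,x1,y1) in [('cap',(296,180,318,204)),('act',(326,152,346,170)),('tail',(340,150,352,164)),('railend',(255,228,280,250))]:
    R=cv2.matchTemplate(B[y0-6:y1+6,x0-6:x1+6],A[y0:y1,x0:x1],cv2.TM_CCOEFF_NORMED); _,m,_,l=cv2.minMaxLoc(R); print(nm,round(m,3),l[0]-6,l[1]-6)
A=cv2.imread('pics/top0.png'); B=cv2.imread('pics/t10.png'); d=cv2.absdiff(A,B).max(2)
for nm,(x0,y0,x1,y1) in dict(bottle=(150,105,215,160),bracket=(233,105,260,132),spanner=(175,200,232,245),square=(355,100,425,140),offcut=(430,145,480,188),driver=(400,198,470,212)).items(): print(nm,d[y0:y1,x0:x1].mean().round(1),(d[y0:y1,x0:x1]>60).mean().round(3))
E
```

```text
cap 0.952 0 0
act 0.915 0 0
tail 0.957 0 0
railend 1.0 0 0
bottle 4.0 0.0
bracket 3.6 0.0
spanner 3.9 0.0
square 46.7 0.289
offcut 3.6 0.0
driver 9.1 0.015
```

```bash
python3 -c "from bench import *; print(close_job())"
```

```text
the job is handed in; nothing more can be done
None
```

I laid the bare link on the fulcrum with its plain end towards the stop, and it stayed level after I let go. I put the fulcrum edge about 21.5 mm from mid-bar, on the actuator's side. That figure comes from the lifted weight of about 4.1 N and where the actuator sits. I then slid the stop up by its knob and turned the wing 68.9° (1.20 rad) clockwise. I handed the job in at about 23 s on the robot clock.

**What the last checks showed:**
- **Gap:** the nose is about 2 mm from the plain end, and it looked the same before and after the knob was turned.
- **Knob:** after I let go, the wing still lies roughly across the rail in the wrist picture.
- **Link:** in the side view the cap, actuator and tail showed no shift at whole-pixel resolution since the earlier picture in which the link looked level.
- **Bystanders:** the bottle, bracket, spanner and offcut are unchanged in the top view. The driver area shows only a slight difference.

**What I could not confirm:**
- **Try square:** its area of the top view changed a lot. I think the arm was in front of it, but I did not check.
- **Final picture:** the 12-picture limit was used up, so the last checks were made from the pixel values alone.
- **Balance reading:** the moment readings were too noisy to be a firm second check on the balance point, though they roughly agreed.

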